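# Pack the sculptor's crate: iron foot at the bottom, foam maquette on top

## Task

Pack the open plywood crate with the heavy part lowest and the light one on top. First lower the dark cast-iron mounting foot into the crate so that it lies flat on the crate's floor, then stand the small carved white foam maquette upright on the middle of the iron foot's flat top. Set both down without dropping them, and let go.

Things in the scene. Friction and masses are not known exactly. Their poses are not given: they have to be found in the camera images.
- crate: Open plywood crate, fixed to the bench, about in front of the robot: 210 mm along its x, 180 mm along its y, 60 mm high, walls and floor 7 mm thick (inside 196 x 166 mm, 53 mm deep). Origin: centre of its underside, on the bench top; the inner floor is 7 mm above it. z up.
- foot: Cast-iron mounting foot, dark bare metal, flat on the bench, 0.5 to 0.9 kg. Block 84 mm along its x, 50 mm along y, 24 mm high, flat top; at each end a low round ear (diameter 36, 12 mm high, dark bolt hole), 120 mm long in all. Pinch it across the 50 mm sides at the middle. Origin: centre of its underside; z up. Not the pale wooden block or the aluminium tube of like size.
- maquette: Small carved white foam maquette, faceted, about 30 g, upright on its flat base: 72 mm along its x, 50 mm along y, 28 mm high. Above, a waist with flat sides 40 mm apart across y, 28 to 62 mm up (slanting facets stick out along x), and a tilted head to about 90 mm. Pinch the waist across y. Origin: centre of its underside; z up. Not the plain foam block 85 x 55 x 45 mm.
Mind the look-alikes: they are no part of the job. What is shaped like the maquette but blue or turquoise is not meant.

How it is judged:
On the way, in this order (a step that is already met when the one before it is completed fails the run):
1. the iron foot lies flat on the crate's floor, let go, while the maquette is still outside the crate (horizontal distance between foot and crate below 0.09 m and z of foot in the frame of crate between 0.002 and 0.014 m and angle between foot's own z axis and vertical below 0.17 rad and linear speed of foot below 0.03 m/s and contact force between the fingers and foot below 0.05 N and horizontal distance between maquette and crate above 0.15 m), for 0.2 s.
2. the maquette stands upright on the iron foot's top (horizontal distance between maquette and foot below 0.025 m and z of maquette in the frame of foot between 0.018 and 0.032 m and angle between maquette's own z axis and vertical below 0.17 rad and contact force between the fingers and maquette below 0.05 N), for 0.2 s.
At the end, for the whole second after the job is handed in: The iron foot lies flat (within 10 degrees) on the crate's floor, anywhere inside the walls; the maquette stands upright (within 10 degrees) on the foot's flat top, its middle within 25 mm of the foot's middle; both are let go and at rest (horizontal distance between foot and crate below 0.09 m and z of foot in the frame of crate between 0.002 and 0.014 m and angle between each of foot, maquette's own z axis and vertical below 0.17 rad and linear speed of each of foot, maquette below 0.03 m/s and horizontal distance between maquette and foot below 0.025 m and z of maquette in the frame of foot between 0.018 and 0.032 m); the robot touches nothing.
It fails at once if the iron foot is dropped (falls freely by more than about 25 mm) (linear speed of foot above 0.7 m/s and contact force between the fingers and foot below 0.05 N).
It fails at once if the maquette is dropped (falls freely by more than about 25 mm) (linear speed of maquette above 0.7 m/s and contact force between the fingers and maquette below 0.05 N).
It also fails if it takes over 64 s, if anything falls off the work surface, if the arm or the gripper's body presses on something with over 40 N, if the wrist force passes 120 N, or if a joint passes its speed limit or range.

## Robot

A 6-joint arm with a two-finger parallel gripper is mounted at the origin on the work surface. World frame = base frame: x ahead of the robot, y to its left, z up, the work surface at z = 0. Lengths are in m, angles in rad, forces in N, time in s.
With the tool pointing down it reaches from about 0.275 to 1 m from the base axis. Payload 8.4 kg.
Tool frame: the origin (TCP) lies on the centre line of the jaws, within the pads' length; the fingertips stand 8 mm ahead of it and the grasp point (between the pads) lies 11 mm behind it; y points along the fingers, z is the direction in which the jaws open and shut, and the axes are right-handed (so a half turn about y gives the same grasp; the last joint's range is limited). The gripper opens to 85 mm and grips with 20 to 120 N. Pads are 22 mm wide; open, the fingers measure 114 mm over their backs; the gripper's body (76 mm by 85 mm) begins 54 mm behind the grasp point. The pads swing forward as they close: fully open they stand 13 mm farther back than shut.
Start: joints at [1.159, 0.353, 1.633, -0, 1.155, -0.002], TCP at [0.249, 0.573, 0.207] pointing down, gripper open.
Joint ranges: [-2.63, 2.63], [-0.92, 2.1], [0.06, 2.66], [-1.3, 4.44], [0, 2.69], [-3.02, 3.02]. Speed limits (rad/s): [2.22, 2.22, 2.79, 3.14, 3.14, 3.14].

## Interface

Orientations are given as a 3x3 rotation matrix whose columns are the frame's x, y, z axes.
In Python, from cell import readout, camera, ctrl, nets gives the robot as it stands. The module is installed in compiled form; this text tells all that it offers.
- The arm moves only by the shell command python3 -m creep 'ROWS' [FORCE]. ROWS is JSON, a list of rows, each a list of 7 numbers: the closure, from 0 (fully open) to 1 (shut), then the shift along the world's x, y, z each as a share of 4 cm, from -1 to 1, then the turn, a rotation vector about the world's x, y, z each as a share of 0.15 rad, from -1 to 1. A call has 1 to 20 rows; each row shifts and turns the commanded pose from where the row before left it; what a row does not reach is not made up. A row lasts 1/10 s, in which the tool goes at most 50 mm and 8.59 degrees, less where a joint would pass 70% of its speed; a pose out of reach is approached as far as the arm can. A call with a number of a shift or a turn outside -1 to 1 is refused whole. A call with a gripper value outside its range is refused whole. The fingers move at their own pace and stop on an object; FORCE is the grip in N (left out, the last holds). Time passes only in rows, so rows that do not move let the fingers close. It gives the time, the measured TCP pose, the force and the opening at its end, in the units of the state.
- readout.sense(): the state, without advancing time (a new reading comes with each control period).
- camera(name): name is "side" or "top" or "wrist"; returns a dict with "frame" (480x640x3 uint8, red, green, blue), "intrinsics" (3x3 intrinsics, pixels), "distortion" ([k1, k2, p1, p2, k3] as OpenCV has them; the pictures are not rectified), "R" (3x3) and "t" (3): a world point X has camera coordinates R X + t. Camera axes: x right, y down, z forward; pixel columns grow to the right and rows downward; lengths in m; the calibration is good to about 2 mm. A picture is of the moment at which its call begins. There is no depth.
- ctrl.hand_in(): hands the job in, once; it reports no verdict.
Trained networks look in a picture, given as the dict that the camera call returned (one of the last four; its "shot" number tells which), for a name from the list of things; names that differ only in an ending like _2 or _b are one class to them, and where a whole thing is asked for, a point or a joint stands for the part that bears it (a point fixed in the world has none). Each returns a list of dicts, best first, with "score" (0 to 1); they miss things now and then, are a little off and sometimes report something else, mostly with a low value. They report only what shows in the picture. A call takes as long as a camera call. They do not tell look-alikes from the thing itself.
- nets.spot_in(picture, label): "extent" ([centre column, centre row, width, height] in pixels, round what is visible of it).
- nets.outline_of(picture, label): "pixels" (480x640 bool, what is visible of it) and "extent" ([centre column, centre row, width, height] in pixels, round what is visible of it).
The state is a dict: "time": time; "qpos": joint angles; "dq": joint speeds; "joint_torque": joint torques, N m; "eef_pos": TCP position; "tool_rot": TCP orientation; "ft_force": force on the tool from outside, world axes, zero at the start; "wrist_torque": the same for the moment, N m; "opening": finger opening in m.
Only numpy, scipy, OpenCV 4.12 (cv2) and the standard library are available. Lean on these libraries where they do the work, as an engineer would, in place of code of your own. Each camera call takes 0.05 s, during which the arm holds its last target. There are 200 camera calls.

## Working session

There is one attempt and no reset: what is moved stays moved. The work goes in short steps, Python scripts to look and compute and a shell command to move; the robot and the scene stay as the last step left them, time stands still between calls to the robot, and variables do not carry over. Pictures are saved under pics/ and viewed, about 8 in all and at most 12, crops included, and the job is handed in when it is done.

```bash
mkdir -p pics
cat > h.py <<'E'
import numpy as np,cv2
from cell import readout,camera,ctrl,nets
def save(p,n): cv2.imwrite(f'pics/{n}.png',cv2.cvtColor(p['frame'],cv2.COLOR_RGB2BGR))
def ray(p,uv):
    u=cv2.undistortPoints(np.array([[uv]],float),np.array(p['intrinsics'],float),np.array(p['distortion'],float))[0,0]
    R=np.array(p['R']);t=np.array(p['t']);d=R.T@np.array([u[0],u[1],1]);return -R.T@t,d/np.linalg.norm(d)
def onz(p,uv,z):
    c,d=ray(p,uv);return c+d*(z-c[2])/d[2]
def proj(p,X):
    r,_=cv2.Rodrigues(np.array(p['R'],float));return cv2.projectPoints(np.array(X,float).reshape(-1,3),r,np.array(p['t'],float),np.array(p['intrinsics'],float),np.array(p['distortion'],float))[0].reshape(-1,2)
def tri(a,ua,b,ub):
    c1,d1=ray(a,ua);c2,d2=ray(b,ub);s=np.linalg.lstsq(np.c_[d1,-d2],c2-c1,rcond=None)[0]
    x,y=c1+s[0]*d1,c2+s[1]*d2;return (x+y)/2,np.linalg.norm(x-y)
E
python3 - <<'E'
from h import *
np.set_printoptions(precision=3,suppress=True)
s=readout.sense();print(s['time'],s['eef_pos'],s['tool_rot'],s['opening'])
ims=[]
for n in('top','side'):
    p=camera(n);save(p,n+'0');print(n,-np.array(p['R']).T@p['t'])
    for l in('foot','maquette','crate'):
        for o in nets.outline_of(p,l):
            print(l,round(o['score'],2),np.array(o['extent']).round(),onz(p,o['extent'][:2],0.02), p['frame'][o['pixels']].mean(0))
E
```

```text
0.0 [0.249 0.573 0.207] [[ 0.917 -0.001  0.398]
 [-0.398 -0.001  0.917]
 [ 0.    -1.    -0.001]] 0.08540235200324843
top [0.507 0.046 1.012]
maquette 0.96 [231. 171.  46.  38.] [0.754 0.239 0.02 ] [ 39.012  62.088 112.359]
maquette 0.95 [162. 186.  42.  45.] [0.723 0.386 0.02 ] [ 40.292  62.801 111.77 ]
maquette 0.8 [280. 207.  39.  33.] [0.675 0.135 0.02 ] [ 48.538 111.311 104.084]
maquette 0.56 [219. 227.  46.  35.] [0.634 0.263 0.02 ] [171.721 159.855 147.363]
maquette 0.56 [334. 177.  39.  32.] [0.738 0.019 0.02 ] [ 41.04   64.588 115.886]
crate 0.77 [343. 306. 112. 128.] [0.464 0.006 0.02 ] [186.58  151.473 112.668]
side [0.353 0.578 0.707]
foot 0.91 [355. 154.  26.  38.] [ 0.633 -0.262  0.02 ] [88.638 77.785 73.971]
maquette 0.97 [150. 367.  58.  48.] [0.726 0.382 0.02 ] [ 52.162  71.724 129.277]
maquette 0.89 [183. 291.  51.  55.] [0.765 0.238 0.02 ] [ 54.362  72.295 127.435]
maquette 0.63 [258. 214.  43.  53.] [0.74  0.011 0.02 ] [ 54.54   71.554 124.132]
maquette 0.61 [256. 263.  42.  53.] [0.679 0.125 0.02 ] [ 43.376 114.525 108.582]
maquette 0.57 [235. 332.  39.  57.] [0.637 0.269 0.02 ] [174.326 162.052 153.47 ]
crate 0.65 [382. 259. 125.  99.] [0.467 0.012 0.02 ] [179.932 148.018 105.615]
```

View pics/top0.png

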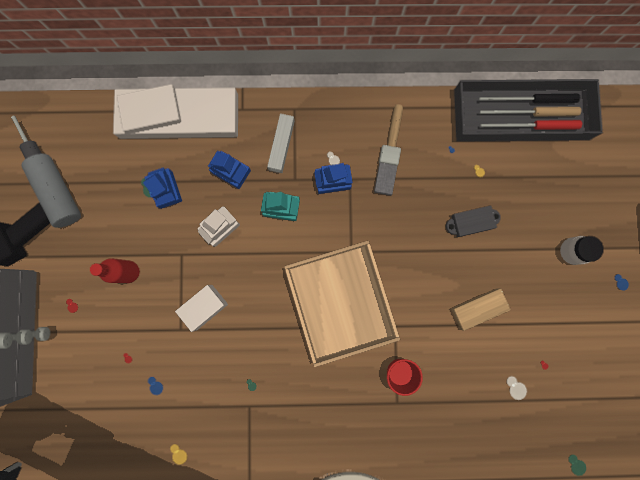

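View pics/side0.png

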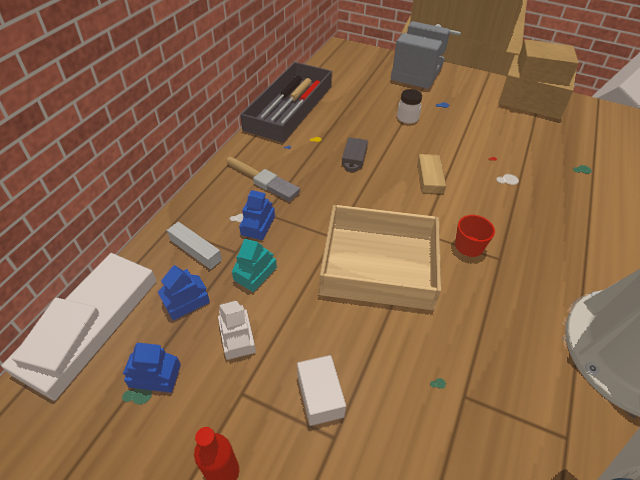

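The top view shows the dark foot at about (473,221), the white maquette at (218,226), and the crate rim corners at about (285,268), (368,243), (398,340) and (315,365). The side view shows the foot at (355,154) and the maquette at (235,330). The blue and turquoise copies, the wooden block and the aluminium bar are separate from these.

Run:
```python
import cv2,numpy as np
t=cv2.imread('pics/top0.png');s=cv2.imread('pics/side0.png')
c=lambda im,u,v:cv2.resize(im[v-25:v+25,u-33:u+34],(400,300),interpolation=cv2.INTER_CUBIC)
f=lambda im,u,v:cv2.resize(im[v-37:v+38,u-50:u+50],(400,300),interpolation=cv2.INTER_CUBIC)
cv2.imwrite('pics/crop1.png',np.vstack([np.hstack([f(t,473,221),f(t,218,226)]),np.hstack([f(s,355,154),f(s,235,330)])]))
```

```text
(no output)
```

View pics/crop1.png

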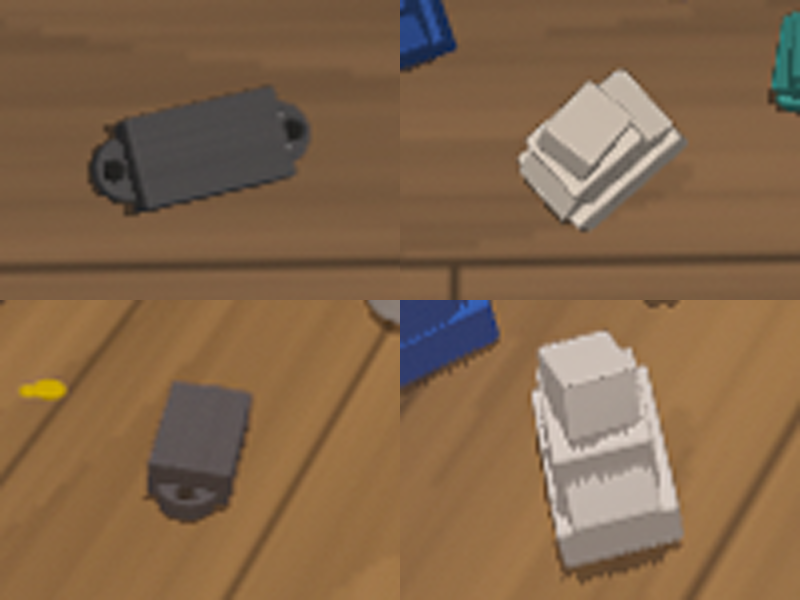

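The crop confirms both objects. The foot's top corners, the maquette's base edges and its head are clear enough to read off.

Run:
```python
from h import *
np.set_printoptions(precision=4,suppress=True)
t=camera('top');s=camera('side')
ft=[(453.5,214.5),(491,205.8),(496.8,227.8),(459.2,236.5)]
fs=[(342.5,157.8),(348,137.5),(367.8,140),(363,161.2)]
P=[]
for a,b in zip(ft,fs):
    X,e=tri(t,a,s,b);P.append(X);print('foot corner',X,e)
P=np.array([onz(t,u,.024) for u in ft]);d=P[1]-P[0]+P[2]-P[3]
print('foot ctr',P.mean(0),'tri z',np.mean([tri(t,a,s,b)[0] for a,b in zip(ft,fs)],0),'yaw',np.degrees(np.arctan2(d[1],d[0])),np.linalg.norm(d)/2,np.linalg.norm(P[3]-P[0]))
mt=[(168+a/4,189+b/4) for a,b in[(120,156),(225,70),(281,133),(178,218)]]
M=np.array([onz(t,u,.028) for u in mt]);d=M[1]-M[0]+M[2]-M[3]
print('maq',M.mean(0),np.degrees(np.arctan2(d[1],d[0])),np.linalg.norm(d)/2,np.linalg.norm(M[3]-M[0]),'\n',M)
# side check of front top base corners
for v in[(158,240),(280,215)]:print('side base',onz(s,(185+v[0]/4,293+v[1]/4),.028))
C=np.array([onz(t,u,.06) for u in[(285,268),(368,243),(398,340),(315,365)]]);d=C[1]-C[0]+C[2]-C[3]
print('crate',C.mean(0),np.degrees(np.arctan2(d[1],d[0])),np.linalg.norm(d)/2,np.linalg.norm(C[3]-C[0]))
Cs=np.array([onz(s,u,.06) for u in[(319,297),(335,206),(440,215),(436,309)]]);print('crate side?',Cs.mean(0),Cs)
```

```text
foot corner [ 0.6531 -0.2341  0.0216] 0.000719960323937327
foot corner [ 0.6719 -0.316   0.0195] 0.002261616914831891
foot corner [ 0.6239 -0.3256  0.0214] 0.0018114064100987327
foot corner [ 0.6059 -0.2447  0.0206] 0.0005249062364372609
foot ctr [ 0.6376 -0.2792  0.024 ] tri z [ 0.6387 -0.2801  0.0208] yaw -77.81151994881759 0.08304675618046763 0.04825991868438363
maq [0.6364 0.2638 0.028 ] -50.6598344737497 0.070048316694851 0.045026131486376124 
 [[0.6307 0.3062 0.028 ]
 [0.6755 0.2515 0.028 ]
 [0.6417 0.222  0.028 ]
 [0.5977 0.2756 0.028 ]]
side base [0.6287 0.3129 0.028 ]
side base [0.5902 0.2821 0.028 ]
crate [0.47   0.0094 0.06  ] -74.31271423963994 0.17387076685923697 0.20143883004988827
crate side? [0.4647 0.0318 0.06  ] [[ 0.5287  0.1694  0.06  ]
 [ 0.5911 -0.0418  0.06  ]
 [ 0.3951 -0.1087  0.06  ]
 [ 0.3441  0.1082  0.06  ]]
```

```bash
python3 -m creep '[[0,0,0,0.6,0,0,0],[0,0,0,0.6,0,0,0],[0,0.304,-0.666,0,0,0,-0.2],[0,0.304,-0.666,0,0,0,-0.2],[0,0.304,-0.666,0,0,0,-0.2],[0,0.304,-0.666,0,0,0,-0.2],[0,0.304,-0.666,0,0,0,-0.2],[0,0.304,-0.666,0,0,0,-0.2],[0,0.304,-0.666,0,0,0,-0.2],[0,0.304,-0.666,0,0,0,-0.2],[0,0.304,-0.666,0,0,0,-0.2],[0,0.304,-0.666,0,0,0,-0.2],[0,0.304,-0.666,0,0,0,-0.2],[0,0.304,-0.666,0,0,0,-0.2],[0,0.304,-0.666,0,0,0,-0.2],[0,0.304,-0.666,0,0,0,-0.2],[0,0.304,-0.666,0,0,0,-0.2],[0,0.304,-0.666,0,0,0,-0.2]]' 40
python3 -m creep '[[0,0.304,-0.666,0,0,0,-0.2],[0,0.304,-0.666,0,0,0,-0.2],[0,0.304,-0.666,0,0,0,-0.2],[0,0.304,-0.666,0,0,0,-0.2],[0,0.304,-0.666,0,0,0,-0.2],[0,0.304,-0.666,0,0,0,-0.2],[0,0.304,-0.666,-0.2,0,0,-0.2],[0,0.304,-0.666,-0.2,0,0,-0.2],[0,0.304,-0.666,-0.2,0,0,-0.2],[0,0.304,-0.666,-0.2,0,0,-0.2],[0,0.304,-0.666,-0.2,0,0,-0.2],[0,0.304,-0.666,-0.2,0,0,-0.2],[0,0.304,-0.666,0,0,0,-0.2],[0,0.304,-0.666,0,0,0,-0.2],[0,0.304,-0.666,0,0,0,-0.2],[0,0.304,-0.666,0,0,0,-0.2],[0,0,0,0,0,0,0],[0,0,0,0,0,0,0]]'
python3 - <<'E'
from h import *
p=camera('wrist')
C=np.array([.638,-.280]);a=np.radians(-77.8);u=np.array([np.cos(a),np.sin(a)]);v=np.array([-u[1],u[0]])
s=readout.sense();print(s['eef_pos'],s['tool_rot'][:,2] if hasattr(s['tool_rot'],'shape') else s['tool_rot'],s['ft_force'])
q=proj(p,[np.r_[C+i*.042*u+j*.025*v,.024] for i,j in((-1,1),(1,1),(1,-1),(-1,-1))])
im=p['frame'].copy();cv2.polylines(im,[q.round().astype(int)],True,(255,0,0),1);save(dict(frame=im),'w1')
save(p,'w1raw')
E
```

```text
time: 2.3
eef_pos: [0.444, 0.1459, 0.2557]
tool_rot: [[0.629, 0.0, 0.778], [-0.778, 0.0, 0.629], [0.0, -1.0, 0.0]]
ft_force: [0.0, 0.7, -0.3]
opening: 0.0853
time: 4.1
eef_pos: [0.6378, -0.2794, 0.207]
tool_rot: [[0.199, -0.001, 0.98], [-0.98, 0.001, 0.199], [-0.001, -1.0, -0.001]]
ft_force: [0.2, 1.2, -0.0]
opening: 0.085
[ 0.63767434 -0.27869648  0.20715009] [ 9.79839449e-01  1.99785542e-01 -6.26061568e-04] [-0.67641422  0.53574638  0.7236868 ]
```

View pics/w1.png

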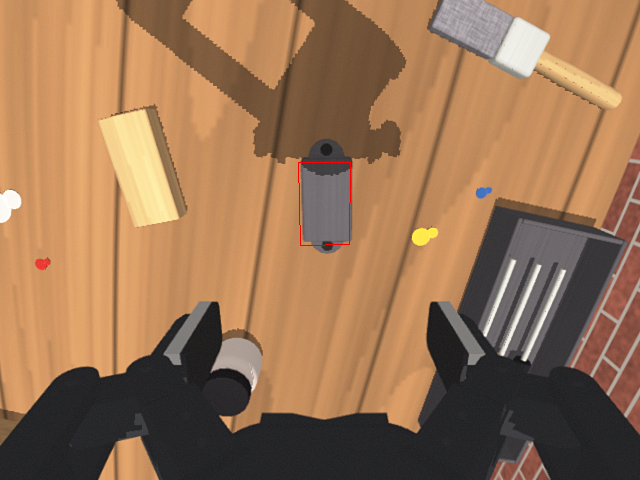

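The wrist picture shows the foot's block spanning rows 157–241 and columns 300–351. My projected outline matches to within about 4 mm along its length, so I'll go down and grip.

```bash
python3 -m creep '[[0,0,0.06,-0.5,0,0,0],[0,0,0,-0.6,0,0,0],[0,0,0,-0.6,0,0,0],[0,0,0,-0.6,0,0,0],[0,0,0,-0.6,0,0,0],[0,0,0,-0.6,0,0,0],[0,0,0,-0.5,0,0,0],[0,0,0,-0.4,0,0,0],[0,0,0,-0.25,0,0,0],[0,0,0,-0.2,0,0,0],[0,0,0,0,0,0,0],[0,0,0,0,0,0,0]]' 80
python3 -m creep '[[1,0,0,0,0,0,0],[1,0,0,0,0,0,0],[1,0,0,0,0,0,0],[1,0,0,0,0,0,0],[1,0,0,0,0,0,0],[1,0,0,0,0,0,0],[1,0,0,0,0,0,0],[1,0,0,0,0,0,0]]' 80
```

```text
time: 5.35
eef_pos: [0.6385, -0.277, 0.0141]
tool_rot: [[0.2, 0.001, 0.98], [-0.98, -0.0, 0.2], [0.0, -1.0, 0.001]]
ft_force: [-0.0, 1.2, -0.5]
opening: 0.0853
time: 6.15
eef_pos: [0.6381, -0.2768, 0.0135]
tool_rot: [[0.2, -0.0, 0.98], [-0.98, 0.0, 0.2], [-0.0, -1.0, -0.0]]
ft_force: [-0.1, 0.3, 0.3]
opening: 0.0001
```

Run:
```python
from h import *
p=camera('wrist');w=p['frame'];s=camera('side')['frame']
im=np.hstack([cv2.resize(w,(400,300)),cv2.resize(s[90:240,260:460],(400,300))]);save(dict(frame=im),'v2')
```

```text
(no output)
```

View pics/v2.png

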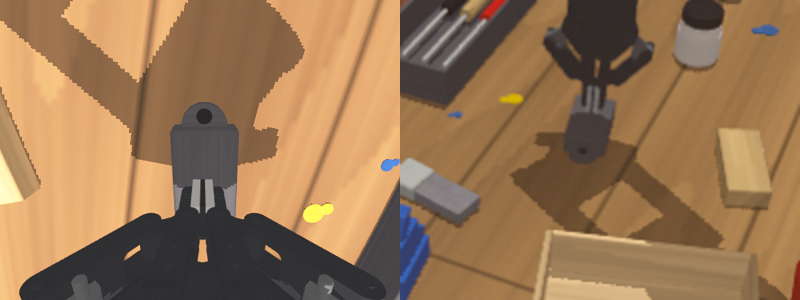

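The foot hasn't moved, and the shut fingertips appear over its top at side pixel ~(357,145). I'll check that against the projected TCP.

Run:
```python
from h import *
np.set_printoptions(precision=4,suppress=True)
s=camera('side');t=camera('top');w=camera('wrist');S=readout.sense();e=np.array(S['eef_pos']);print(e,S['opening'],S['ft_force'])
for dz in(-.008,0,.011,.02,.03,.04):
    X=e+[0,0,dz];print(dz,proj(s,X)[0],proj(t,X)[0],proj(w,X)[0])
f=s['frame'][120:185,320:395];g=w['frame'][180:400,210:440]
im=np.hstack([cv2.resize(f,(440,380),interpolation=cv2.INTER_NEAREST),cv2.resize(g,(360,380))]);save(dict(frame=im),'v3')
```

```text
[ 0.6381 -0.2768  0.0135] -8.577591570656818e-06 [-0.5174 -0.1657  0.2088]
-0.008 [354.8777 154.808 ] [471.3064 222.0604] [324.0477 277.6903]
0 [355.124  152.1552] [472.4722 221.5633] [324.0503 284.2561]
0.011 [355.4667 148.4623] [474.1053 220.867 ] [324.0542 294.2208]
0.02 [355.7506 145.4012] [475.4682 220.2858] [324.0577 303.3085]
0.03 [356.0698 141.9574] [477.0116 219.6277] [324.0621 314.5696]
0.04 [356.3931 138.4679] [478.5865 218.9562] [324.067  327.2807]
```

View pics/v3.png

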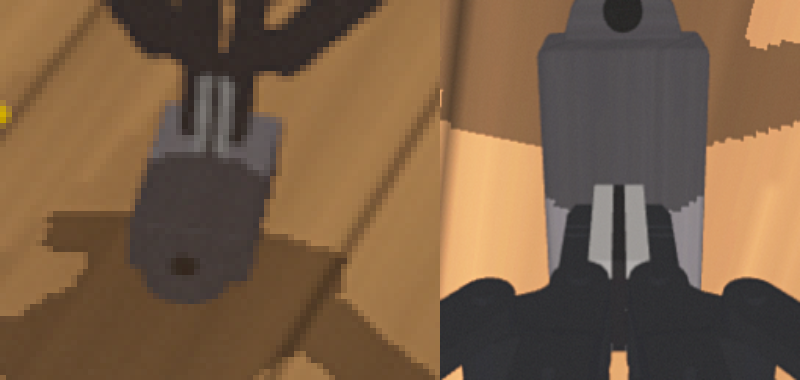

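Both views put the fingertips clearly higher than TCP − 8 mm. I'll measure where the tips sit in the tool frame using the wrist camera.

Run:
```python
from h import *
np.set_printoptions(precision=4,suppress=True)
w=camera('wrist');S=readout.sense();e=np.array(S['eef_pos']);T=np.array(S['tool_rot'])
print(w['intrinsics'],w['distortion'])
c=T.T@(-np.array(w['R']).T@w['t']-e);print('cam in tool',c,'cam R in tool\n',np.array(w['R'])@T)
# open tips (w1): inner corners at tool z=+-.0427
for u in[(218,302),(428,302),(197,302),(448,302)]:
    _,d=ray(w,u);d=T.T@d
    k=(np.sign(d[2])*.0427-c[2])/d[2];print('open',u,c+k*d)
_,d=ray(w,(323.7,286.5));d=T.T@d
for x in(-.011,0,.011):k=(x-c[0])/d[0];print('shut tip if x',x,c+k*d)
```

```text
[[359.1969   0.     323.8516]
 [  0.     359.1969 235.3514]
 [  0.       0.       1.    ]] [-0.0521  0.      0.      0.      0.    ]
cam in tool [-0.0798 -0.1664 -0.0001] cam R in tool
 [[-0.0005  0.0003  1.    ]
 [ 0.9518 -0.3067  0.0006]
 [ 0.3067  0.9518 -0.0002]]
open (218, 302) [-0.0102 -0.038  -0.0427]
open (428, 302) [-0.0087 -0.0351  0.0427]
open (197, 302) [-0.0218 -0.0595 -0.0427]
open (448, 302) [-0.0203 -0.0565  0.0427]
shut tip if x -0.011 [-0.011  -0.0252 -0.0002]
shut tip if x 0 [ 0.     -0.0026 -0.0002]
shut tip if x 0.011 [ 0.011   0.02   -0.0002]
```

Both views agree that the tips sit about 25 mm (shut) to 37 mm (open) behind the reported TCP, not 8 mm ahead, which is why the jaws closed above the foot. I'll open, then go lower in steps while watching the force.

```bash
python3 -m creep '[[0,0,0,0,0,0,0],[0,0,0,0,0,0,0],[0,0,0,0,0,0,0],[0,0,0,0,0,0,0],[0,0,0,0,0,0,0],[0,0,0,0,0,0,0],[0,0,0,-0.15,0,0,0],[0,0,0,-0.15,0,0,0],[0,0,0,-0.1,0,0,0],[0,0,0,-0.1,0,0,0],[0,0,0,0,0,0,0]]' 80
python3 -m creep '[[0,0,0,-0.1,0,0,0],[0,0,0,-0.1,0,0,0],[0,0,0,-0.1,0,0,0],[0,0,0,-0.1,0,0,0],[0,0,0,0,0,0,0]]' 80
python3 - <<'E'
from h import *
p=camera('wrist');s=camera('side')['frame']
save(dict(frame=np.hstack([cv2.resize(p['frame'],(400,300)),cv2.resize(s[110:185,310:410],(400,300))])),'v4')
E
```

```text
time: 7.55
eef_pos: [0.6376, -0.2766, -0.0074]
tool_rot: [[0.2, -0.001, 0.98], [-0.98, 0.001, 0.2], [-0.001, -1.0, -0.001]]
ft_force: [-0.0, -0.8, 0.0]
opening: 0.0853
time: 8.05
eef_pos: [0.6377, -0.2766, -0.0233]
tool_rot: [[0.2, -0.001, 0.98], [-0.98, 0.0, 0.2], [-0.001, -1.0, -0.001]]
ft_force: [0.6, 0.0, 0.0]
opening: 0.0857
```

View pics/v4.png

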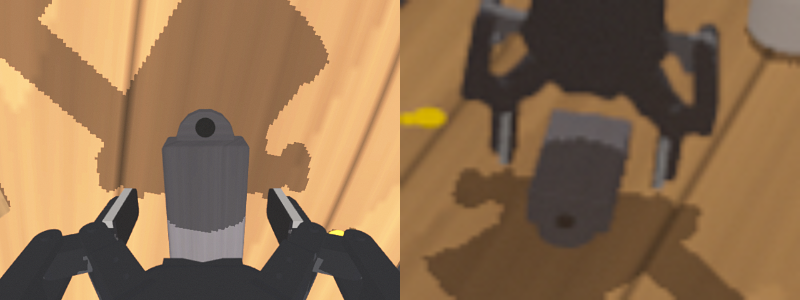

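The jaws now straddle the foot with no contact force, so I'll close.

```bash
python3 -m creep '[[1,0,0,0,0,0,0],[1,0,0,0,0,0,0],[1,0,0,0,0,0,0],[1,0,0,0,0,0,0],[1,0,0,0,0,0,0],[1,0,0,0,0,0,0]]' 100
python3 -m creep '[[1,0,0,0.1,0,0,0],[1,0,0,0.15,0,0,0],[1,0,0,0.25,0,0,0],[1,0,0,0.25,0,0,0],[1,0,0,0,0,0,0],[1,0,0,0,0,0,0]]' 100
```

```text
time: 8.75
eef_pos: [0.6392, -0.2771, -0.0214]
tool_rot: [[0.2, 0.002, 0.98], [-0.98, -0.001, 0.2], [0.001, -1.0, 0.002]]
ft_force: [1.3, 1.2, 5.3]
opening: 0.0482
time: 9.35
eef_pos: [0.6384, -0.277, 0.008]
tool_rot: [[0.2, 0.001, 0.98], [-0.98, -0.0, 0.2], [0.001, -1.0, 0.001]]
ft_force: [1.2, -0.1, -7.0]
opening: 0.0479
```

Held: the opening is 48 mm and the load about 7 N. I'll carry it to above the crate.

```bash
python3 -m creep '[[1,0,0,0.5,0,0,0],[1,0,0,0.6,0,0,0],[1,0,0,0.6,0,0,0],[1,0,0,0.5,0,0,0],[1,-0.15,0.25,0,0,0,0],[1,-0.352,0.595,0,0,0,0.04],[1,-0.352,0.595,0,0,0,0.04],[1,-0.352,0.595,0,0,0,0.04],[1,-0.352,0.595,0,0,0,0.04],[1,-0.352,0.595,0,0,0,0.04],[1,-0.352,0.595,0,0,0,0.04],[1,-0.352,0.595,0,0,0,0.04],[1,-0.352,0.595,0,0,0,0.04],[1,-0.352,0.595,0,0,0,0.04],[1,-0.352,0.595,0,0,0,0.04],[1,-0.352,0.595,0,0,0,0.04],[1,-0.2,0.35,0,0,0,0.03],[1,0,0,0,0,0,0],[1,0,0,0,0,0,0]]' 100
python3 - <<'E'
from h import *
p=camera('wrist');s=camera('side')['frame']
save(dict(frame=np.hstack([cv2.resize(p['frame'],(400,300)),cv2.resize(s[150:330,280:520],(400,300))])),'v5')
E
```

```text
time: 11.25
eef_pos: [0.4691, 0.0091, 0.0952]
tool_rot: [[0.269, 0.0, 0.963], [-0.963, -0.0, 0.269], [0.0, -1.0, -0.0]]
ft_force: [0.7, -0.2, -6.3]
opening: 0.0483
```

View pics/v5.png

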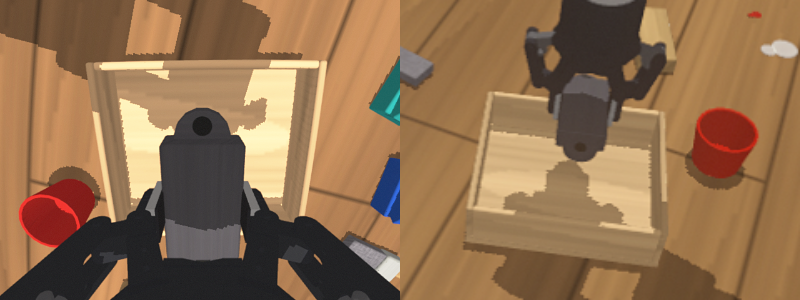

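The foot hangs level, centred over the crate and aligned with its walls. Lowering.

```bash
python3 -m creep '[[1,0,0,-0.3,0,0,0],[1,0,0,-0.4,0,0,0],[1,0,0,-0.4,0,0,0],[1,0,0,-0.4,0,0,0],[1,0,0,-0.4,0,0,0],[1,0,0,-0.3,0,0,0],[1,0,0,-0.2,0,0,0],[1,0,0,-0.1,0,0,0],[1,0,0,-0.06,0,0,0],[1,0,0,-0.04,0,0,0],[1,0,0,0,0,0,0]]' 100
python3 -m creep '[[1,0,0,-0.04,0,0,0],[1,0,0,-0.04,0,0,0],[1,0,0,0,0,0,0]]' 100
```

```text
time: 12.45
eef_pos: [0.4696, 0.009, -0.0083]
tool_rot: [[0.268, 0.001, 0.963], [-0.963, 0.0, 0.268], [0.0, -1.0, 0.001]]
ft_force: [0.7, 0.2, -5.7]
opening: 0.0477
time: 12.75
eef_pos: [0.4692, 0.009, -0.0117]
tool_rot: [[0.268, 0.0, 0.963], [-0.963, 0.0, 0.268], [-0.0, -1.0, 0.0]]
ft_force: [0.7, 0.4, -6.4]
opening: 0.048
```

```bash
python3 -m creep '[[1,0,0,-0.04,0,0,0],[1,0,0,-0.03,0,0,0],[1,0,0,0,0,0,0]]'; python3 -m creep '[[1,0,0,-0.025,0,0,0],[1,0,0,0,0,0,0]]'
```

```text
time: 13.05
eef_pos: [0.4693, 0.009, -0.0145]
tool_rot: [[0.268, 0.0, 0.963], [-0.963, 0.0, 0.268], [0.0, -1.0, 0.0]]
ft_force: [-0.6, -0.4, -2.6]
opening: 0.0478
time: 13.25
eef_pos: [0.4693, 0.009, -0.0145]
tool_rot: [[0.268, 0.0, 0.963], [-0.963, 0.0, 0.268], [0.0, -1.0, 0.0]]
ft_force: [-5.2, -0.0, 14.9]
opening: 0.048
```

Contact with the floor. I'll release, go up, and move to above the maquette.

```bash
python3 -m creep '[[0,0,0,0.02,0,0,0],[0,0,0,0,0,0,0],[0,0,0,0,0,0,0],[0,0,0,0,0,0,0],[0,0,0,0,0,0,0],[0,0,0,0,0,0,0],[0,0,0,0.3,0,0,0],[0,0,0,0.6,0,0,0],[0,0,0,0.9,0,0,0],[0,0,0,0.9,0,0,0],[0,0,0,0.9,0,0,0],[0,0,0,0.9,0,0,0],[0,0,0,0.7,0,0,0],[0,0,0,0.3,0,0,0],[0,0,0,0,0,0,0]]' 100
python3 -m creep '[[0,0.2,0.31,0,0,0,0.12],[0,0.344,0.537,0,0,0,0.227],[0,0.344,0.537,0,0,0,0.227],[0,0.344,0.537,0,0,0,0.227],[0,0.344,0.537,0,0,0,0.227],[0,0.344,0.537,0,0,0,0.227],[0,0.344,0.537,0,0,0,0.227],[0,0.344,0.537,0,0,0,0.227],[0,0.344,0.537,0,0,0,0.227],[0,0.344,0.537,0,0,0,0.227],[0,0.344,0.537,0,0,0,0.227],[0,0.344,0.537,0,0,0,0.227],[0,0.144,0.227,0,0,0,0.107],[0,0,0,0,0,0,0],[0,0,0,0,0,0,0]]'
python3 - <<'E'
from h import *
p=camera('wrist');t=camera('top')['frame']
np.set_printoptions(precision=4,suppress=True)
s=readout.sense();print(np.array(s['eef_pos']),s['opening'])
C=np.array([.634,.267]);a=np.radians(-51);u=np.array([np.cos(a),np.sin(a)]);v=np.array([-u[1],u[0]])
q=proj(p,[np.r_[C+i*.036*u+j*.025*v,.028] for i,j in((-1,1),(1,1),(1,-1),(-1,-1))]);print(q)
np.savez('w.npz',K=p['intrinsics'],D=p['distortion'],R=p['R'],t=p['t'])
im=p['frame'].copy();cv2.polylines(im,[q.round().astype(int)],True,(255,0,0),1)
x0=150;y0=60
save(dict(frame=np.hstack([cv2.resize(im[y0:y0+300,x0:x0+300],(500,500)),cv2.resize(t[230:380,270:360+0],(300,500))])),'v6')
E
```

```text
time: 14.75
eef_pos: [0.4702, 0.009, 0.2071]
tool_rot: [[0.268, 0.004, 0.963], [-0.963, 0.0, 0.268], [0.001, -1.0, 0.003]]
ft_force: [1.5, -0.6, -0.9]
opening: 0.0854
time: 16.25
eef_pos: [0.6335, 0.2662, 0.2039]
tool_rot: [[0.629, -0.002, 0.778], [-0.778, -0.001, 0.629], [-0.0, -1.0, -0.002]]
ft_force: [-0.2, -0.1, 1.1]
opening: 0.085
[0.6337 0.2658 0.2048] 0.08551696172775779
[[351.2251 168.2959]
 [349.6183 240.406 ]
 [299.924  240.3729]
 [298.3998 168.2864]]
```

View pics/v6.png

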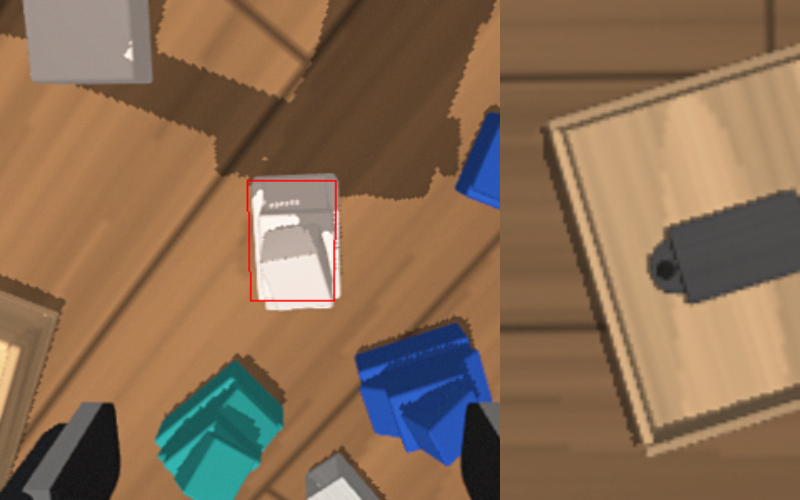

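The wrist view shows the maquette's base about 2 mm right and 3 mm up of my prediction, turned about 2° counter-clockwise. The top crop shows the foot lying flat in the crate. I'll correct, go down and grip gently.

```bash
python3 -m creep '[[0,0,0.1,-0.3,0,0,0.26],[0,0,0,-0.6,0,0,0],[0,0,0,-0.7,0,0,0],[0,0,0,-0.7,0,0,0],[0,0,0,-0.7,0,0,0],[0,0,0,-0.6,0,0,0],[0,0,0,-0.5,0,0,0],[0,0,0,-0.4,0,0,0],[0,0,0,-0.3,0,0,0],[0,0,0,-0.19,0,0,0],[0,0,0,0,0,0,0],[0,0,0,0,0,0,0]]' 20
python3 - <<'E'
from h import *
p=camera('wrist');s=camera('side')['frame']
save(dict(frame=np.hstack([cv2.resize(p['frame'],(400,300)),cv2.resize(s[250:400,150:350],(400,300))])),'v7')
E
```

```text
time: 17.55
eef_pos: [0.6348, 0.2709, 0.0063]
tool_rot: [[0.659, 0.001, 0.752], [-0.752, 0.0, 0.659], [0.0, -1.0, 0.001]]
ft_force: [-0.3, -0.1, 0.3]
opening: 0.0856
```

View pics/v7.png

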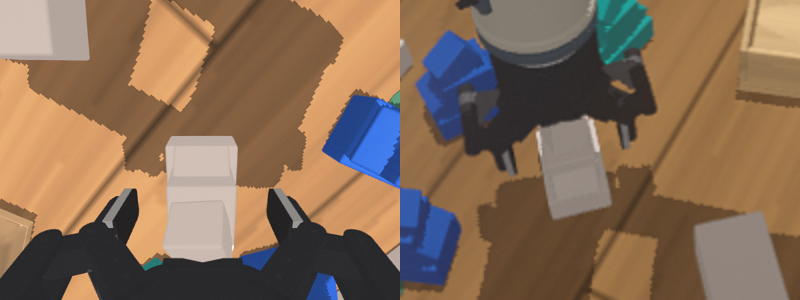

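The jaws straddle the maquette and line up with it. Closing at 20 N and test lifting.

```bash
python3 -m creep '[[1,0,0,0,0,0,0],[1,0,0,0,0,0,0],[1,0,0,0,0,0,0],[1,0,0,0,0,0,0],[1,0,0,0,0,0,0],[1,0,0,0,0,0,0],[1,0,0,0,0,0,0]]' 20
python3 -m creep '[[1,0,0,0.1,0,0,0],[1,0,0,0.15,0,0,0],[1,0,0,0.25,0,0,0],[1,0,0,0.5,0,0,0],[1,0,0,0,0,0,0],[1,0,0,0,0,0,0]]' 20
python3 - <<'E'
from h import *
np.set_printoptions(precision=4,suppress=True)
s=camera('side');t=camera('top');w=camera('wrist');S=readout.sense();print(np.array(S['eef_pos']),S['opening'])
c=t['frame'][230:380,270:410]
# foot in crate: dark pixels on the crate floor
hsv=cv2.cvtColor(c,cv2.COLOR_RGB2HSV);m=((hsv[...,2]<90)&(hsv[...,1]<70)).astype(np.uint8)
n,l,st,ce=cv2.connectedComponentsWithStats(m);i=1+st[1:,4].argmax();ys,xs=np.where(l==i)
r=cv2.minAreaRect(np.c_[xs,ys].astype(np.float32));print(st[i],r)
for z in(.019,.031):print('foot',onz(t,(r[0][0]+270,r[0][1]+230),z))
big=cv2.resize(c,(420,450),interpolation=cv2.INTER_CUBIC)
save(dict(frame=np.hstack([big,np.vstack([cv2.resize(w['frame'],(380,225)),cv2.resize(s['frame'][230:390,150:400],(380,225))])])),'v8')
E
```

```text
time: 18.35
eef_pos: [0.6346, 0.2709, 0.006]
tool_rot: [[0.659, 0.0, 0.752], [-0.752, 0.0, 0.659], [0.0, -1.0, 0.0]]
ft_force: [-0.4, 0.6, 4.7]
opening: 0.0397
time: 18.95
eef_pos: [0.6348, 0.2709, 0.0464]
tool_rot: [[0.659, 0.001, 0.752], [-0.752, 0.001, 0.659], [0.0, -1.0, 0.001]]
ft_force: [-0.1, -0.8, 0.6]
opening: 0.0397
[0.6338 0.2705 0.0449] 0.03973851804455081
[  45   57   55   34 1165] ((71.91522216796875, 73.72145080566406), (23.62568473815918, 56.318973541259766), 73.0724868774414)
foot [0.4681 0.007  0.019 ]
foot [0.4686 0.0075 0.031 ]
```

View pics/v8.png

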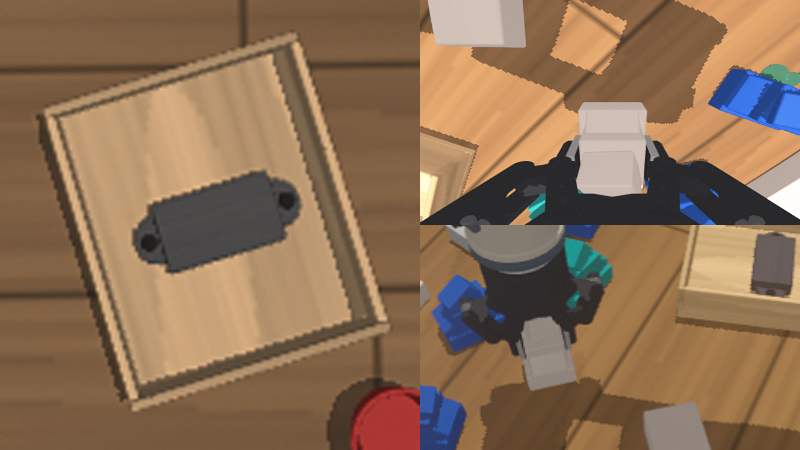

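The foot sits flat in the middle of the crate at about (0.468, 0.007), and the maquette is lifted upright in the jaws (opening 40 mm). I'll work out where its base centre sits relative to the TCP.

Run:
```python
from h import *
w=camera('wrist');S=readout.sense();e=np.array(S['eef_pos']);T=np.array(S['tool_rot'])
for dz in(-.006,.022):
  for x in(-.042,-.036,-.030): print(dz,x,proj(w,e+T@np.array([x,-dz,0]))[0].round(1))
g=w['frame'][:,315:325].mean((1,2));print([(i,int(g[i])) for i in range(200,262,2)])
```

```text
-0.006 -0.042 [322.8 200.7]
-0.006 -0.036 [322.8 212.6]
-0.006 -0.03 [322.8 224.2]
0.022 -0.042 [322.6 215.1]
0.022 -0.036 [322.6 229. ]
0.022 -0.03 [322.6 242.5]
[(200, 92), (202, 92), (204, 92), (206, 91), (208, 90), (210, 91), (212, 91), (214, 93), (216, 91), (218, 161), (220, 176), (222, 175), (224, 176), (226, 176), (228, 176), (230, 177), (232, 176), (234, 187), (236, 194), (238, 194), (240, 194), (242, 194), (244, 194), (246, 194), (248, 194), (250, 193), (252, 194), (254, 194), (256, 194), (258, 194), (260, 194)]
```

```bash
python3 -m creep '[[1,0,0,0.4,0,0,0],[1,0,0,0.7,0,0,0],[1,0,0,0.7,0,0,0],[1,0,0,0.3,0,0,0],[1,-0.17,-0.27,0,0,0,-0.12],[1,-0.346,-0.544,0,0,0,-0.25],[1,-0.346,-0.544,0,0,0,-0.25],[1,-0.346,-0.544,0,0,0,-0.25],[1,-0.346,-0.544,0,0,0,-0.25],[1,-0.346,-0.544,0,0,0,-0.25],[1,-0.346,-0.544,0,0,0,-0.25],[1,-0.346,-0.544,0,0,0,-0.25],[1,-0.346,-0.544,0,0,0,-0.25],[1,-0.346,-0.544,0,0,0,-0.25],[1,-0.346,-0.544,0,0,0,-0.25],[1,-0.346,-0.544,0,0,0,-0.25],[1,-0.17,-0.27,0,0,0,-0.12],[1,0,0,0,0,0,0],[1,0,0,0,0,0,0]]' 20
```

```text
time: 21.05
eef_pos: [0.4687, 0.0099, 0.1295]
tool_rot: [[0.267, 0.0, 0.964], [-0.964, 0.0, 0.267], [-0.0, -1.0, 0.0]]
ft_force: [-0.2, 0.2, -0.4]
opening: 0.0399
```

```bash
python3 -m creep '[[1,0,0,-0.3,0,0,0],[1,0,0,-0.45,0,0,0],[1,0,0,-0.45,0,0,0],[1,0,0,-0.4,0,0,0],[1,0,0,-0.3,0,0,0],[1,0,0,-0.2,0,0,0],[1,0,0,-0.1,0,0,0],[1,0,0,0,0,0,0]]' 20
python3 -m creep '[[1,0,0,-0.04,0,0,0],[1,0,0,-0.03,0,0,0],[1,0,0,0,0,0,0]]'
python3 -m creep '[[1,0,0,-0.03,0,0,0],[1,0,0,0,0,0,0]]'
```

```text
time: 21.85
eef_pos: [0.4684, 0.0099, 0.0413]
tool_rot: [[0.268, -0.001, 0.964], [-0.964, -0.0, 0.268], [-0.0, -1.0, -0.001]]
ft_force: [0.4, -0.8, -0.7]
opening: 0.0397
time: 22.15
eef_pos: [0.4688, 0.0097, 0.0392]
tool_rot: [[0.267, 0.001, 0.964], [-0.964, 0.0, 0.267], [0.0, -1.0, 0.001]]
ft_force: [0.1, -0.3, -0.8]
opening: 0.0396
time: 22.35
eef_pos: [0.4686, 0.0097, 0.0377]
tool_rot: [[0.267, 0.0, 0.964], [-0.964, 0.0, 0.267], [0.0, -1.0, 0.0]]
ft_force: [-0.0, -0.6, -0.4]
opening: 0.0394
```

```bash
python3 -m creep '[[1,0,0,-0.02,0,0,0],[1,0,0,0,0,0,0]]'
python3 -m creep '[[1,0,0,-0.015,0,0,0],[1,0,0,0,0,0,0]]'
```

```text
time: 22.55
eef_pos: [0.4687, 0.0098, 0.037]
tool_rot: [[0.267, 0.0, 0.964], [-0.964, 0.0, 0.267], [0.0, -1.0, 0.0]]
ft_force: [0.4, -0.1, -1.0]
opening: 0.0398
time: 22.75
eef_pos: [0.4687, 0.0098, 0.0369]
tool_rot: [[0.267, 0.0, 0.964], [-0.964, -0.0, 0.267], [0.0, -1.0, 0.0]]
ft_force: [-2.9, -0.1, 11.2]
opening: 0.0399
```

Contact at the expected height. I'll let go and rise clear.

```bash
python3 -m creep '[[0.8,0,0,0.015,0,0,0],[0.6,0,0,0,0,0,0],[0.3,0,0,0,0,0,0],[0,0,0,0,0,0,0],[0,0,0,0,0,0,0],[0,0,0,0,0,0,0],[0,0,0,0,0,0,0],[0,0,0,0.3,0,0,0],[0,0,0,0.5,0,0,0],[0,0,0,0.8,0,0,0],[0,0,0,0.9,0,0,0],[0,0,0,0.9,0,0,0],[0,0,0,0.8,0,0,0],[0,0,0,0.4,0,0,0],[0,0,0,0,0,0,0],[0,0,0,0,0,0,0]]' 20
python3 - <<'E'
from h import *
w=camera('wrist');s=camera('side')
C=np.array([.4685,.0075]);a=np.radians(-74.5);u=np.array([np.cos(a),np.sin(a)]);v=np.array([-u[1],u[0]])
f=[]
for p in(w,s):
    im=p['frame'].copy()
    for z,l in((.059,.036),(.031,.042)):
        q=proj(p,[np.r_[C+i*l*u+j*.025*v,z] for i,j in((-1,1),(1,1),(1,-1),(-1,-1))]);cv2.polylines(im,[q.round().astype(int)],True,(255,0,0) if z>.04 else (0,255,0),1)
    f.append(im)
save(dict(frame=np.hstack([cv2.resize(f[0][60:360,175:475],(400,400)),cv2.resize(f[1][190:320,315:445],(400,400))])),'v9')
E
```

```text
time: 24.35
eef_pos: [0.4683, 0.0098, 0.2211]
tool_rot: [[0.267, 0.001, 0.964], [-0.964, 0.0, 0.267], [0.0, -1.0, 0.001]]
ft_force: [-0.4, -0.7, -0.1]
opening: 0.0855
```

View pics/v9.png

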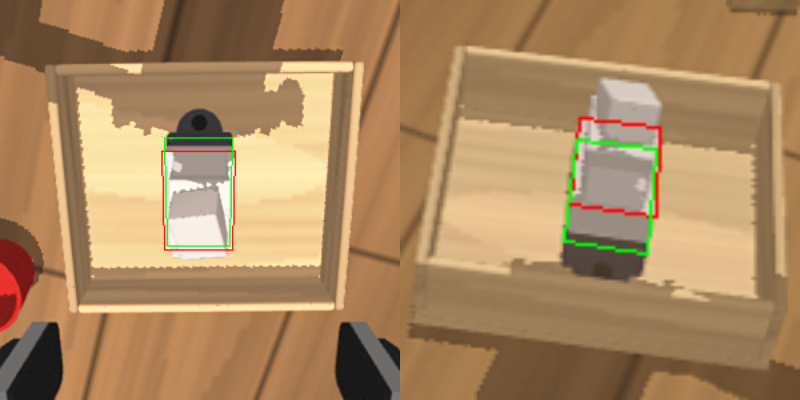

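The maquette stands upright and centred on the foot's top, within a few mm of the predicted outlines. The foot is flat in the crate and the gripper is clear, so I'll hand in.

```bash
python3 -c "
from cell import ctrl
print(ctrl.hand_in())"
```

```text
the job is handed in; nothing more can be done
None
```

The cast-iron foot lies flat in the middle of the crate, and the white foam maquette stands upright on the middle of its top. Both were set down onto contact and released. I handed in just after 24.4 s of robot time; the hand-in gives no verdict.

**Last checks:** the final wrist and side pictures show the maquette upright and within a few mm of its predicted outline on the foot. The gripper was open and clear above the crate, with no contact force.

**What failed or disagreed:**
- **First grip on the foot:** it closed empty, above the part. In the wrist and side pictures the fingertips sat about 25 mm (shut) to 37 mm (open) behind the reported TCP, not 8 mm ahead of it as the text says. I went lower, checking the force, and the second grip held.
- **Foot's top height:** two-view measurement gave about 21 mm against the stated 24 mm.
- **Maquette's height:** I did not measure it independently. I used the stated 28 mm base height, which fitted the views to about 2–9 mm.
- **Set-down forces:** both set-downs pressed with about 11–15 N at contact.

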